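# Find the loose platform bolt of a lab shaker and hold its cap open

## Task

The orbital shaker rattles because one of its three platform bolts has worked loose. First slide the transport lock on its front deck fully home to the left, so that its rod holds the platform; then tap the tops of the bolts' hinged caps with the fingertips to find the bolt that gives (the tight ones do not), lift that bolt's sprung cap by its tab until it stands nearly upright, and finish still holding it open there, ready for a colleague's wrench. Keep the other two caps shut, the lock home and everything else where it stands.

Things in the scene. Friction and masses are not known exactly. Their poses are not given: they have to be found in the camera images.
- shaker: flat orbital shaker, white housing 260 (x) x 290 (y) mm, deck 56 mm above the bench, fixed; origin at the centre of its underside, x to its rear, y to its left, front (dials) to -x. Behind the 60 mm deep front deck lies an aluminium platform 200 x 276 mm, its top 84 mm above the bench, with three capped bolts: front left, front right (88 mm off the centre line) and rear middle (86 mm farther back)
- lock (a joint): travel of the transport lock, m: it slides along +y of the shaker (to the left as the robot sees it) from 0 to its stop at 0.045, where the rod is fully through the keeper on the platform; friction about 2 N, stays where it is left
- lock_grip (a point): point on the lock's black upright grip, 11 mm below its flat top; grip 20 (x of the shaker) x 14 (y of the shaker) mm, standing on a horizontal steel rod along y on the front deck. The point is 98 mm above the bench, the rod's upper side 23.5 mm and the rod's guide saddles 21 mm below it; nothing higher within 40 mm along y on either side; the platform's edge is 31 mm behind it
- left_top (a point): middle of the top face of the front left bolt's cap when shut, straight above the bolt: the place to tap. Grey plastic cap, 39 mm across, 12.5 mm deep, top face 27 mm above the platform; all three caps look alike
- left_tab (a point): centre of the front left cap's thumb tab when shut (the point stays there): flat tab 33 long (x of the shaker) x 14 wide (y of the shaker) x 6 mm thick, sticking out of the cap to the shaker's front, outer end 14.5 mm beyond this point, underside 14 mm above the platform; free space beside and below. Hinge axis along y of the shaker, 62 mm behind this point (+x) and 1 mm lower; the tab rises and swings back
- right_top (a point): middle of the top face of the front right bolt's cap when shut, straight above the bolt: the place to tap. Grey plastic cap, 39 mm across, 12.5 mm deep, top face 27 mm above the platform; all three caps look alike
- right_tab (a point): centre of the front right cap's thumb tab when shut (the point stays there): flat tab 33 long (x of the shaker) x 14 wide (y of the shaker) x 6 mm thick, sticking out of the cap to the shaker's front, outer end 14.5 mm beyond this point, underside 14 mm above the platform; free space beside and below. Hinge axis along y of the shaker, 62 mm behind this point (+x) and 1 mm lower; the tab rises and swings back
- rear_top (a point): middle of the top face of the rear middle bolt's cap when shut, straight above the bolt: the place to tap. Grey plastic cap, 39 mm across, 12.5 mm deep, top face 27 mm above the platform; all three caps look alike
- rear_tab (a point): centre of the rear middle cap's thumb tab when shut (the point stays there): flat tab 33 long (x of the shaker) x 14 wide (y of the shaker) x 6 mm thick, sticking out of the cap to the shaker's front, outer end 14.5 mm beyond this point, underside 14 mm above the platform; free space beside and below. Hinge axis along y of the shaker, 62 mm behind this point (+x) and 1 mm lower; the tab rises and swings back
- loose_bolt (a joint): how far the loose bolt, with the cap on it, is pushed down from rest, m, wherever it is: 0 at rest, at most 0.005; it yields against a spring washer, about 1.5 N to start and 5 N at the bottom, and rises again by itself. Pressing a tight bolt moves nothing
- loose_cap (a joint): opening angle of the loose bolt's cap, rad: 0 shut (lying level), 1.57 standing upright, stop at 1.8; a weak spring shuts it when let go (about 1 N at the tab holds it)
- tight_cap_1 (a joint): opening angle of the cap of one of the two tight bolts, rad: 0 shut; hinge and spring as on the loose bolt's cap
- tight_cap_2 (a joint): opening angle of the cap of one of the two tight bolts, rad: 0 shut; hinge and spring as on the loose bolt's cap
- tape_roll: roll of paper tape, 72 mm across, 18 mm high, lying flat on the shaker's platform between the caps; origin at the centre of its underside; stays where it is
- beaker_250: clear glass beaker 81x92 mm, 152 mm high with the glass rod in it, to the right of the shaker; origin at the centre of its underside; stays
- jar_caps: clear jar filled with small caps, 78 mm across, 107 mm high, at the front right; origin at the centre of its underside; stays
- film_roll: white roll of sealing film standing upright, 36 mm across, 104 mm high, to the left; origin at the centre of its underside; stays
- beaker_150: small clear beaker 67x78x83 mm to the left of the shaker; origin at the centre of its underside; stays

How it is judged:
By the outcome, as a careful person would: the job done as asked, in the order asked, and still so for the second after the job is handed in, while the arm keeps its last pose, push and grip.
It also fails if it takes over 51 s, if anything falls off the work surface, if the arm or the gripper's body presses on something with over 40 N, if the wrist force passes 120 N, or if a joint passes its speed limit or range.

## Robot

A 7-joint arm with a two-finger parallel gripper is mounted at the origin on a cart in front of the work surface, level with it; the furniture and walls round the work are solid. World frame = base frame: x ahead of the robot, y to its left, z up, the work surface at z = 0. Lengths are in m, angles in rad, forces in N, time in s.
With the tool pointing down it reaches from about 0.425 to 0.925 m from the base axis. Payload 6.8 kg.
Tool frame: the origin (TCP) lies between the finger pads; the fingertips stand 19 mm ahead of it and the grasp point (between the pads) is the TCP; z points along the fingers, y is the line along which they close (so a half turn about z gives the same grasp; the last joint's range is limited). The gripper opens to 85 mm and grips with 20 to 120 N. Pads are 22 mm wide; open, the fingers measure 114 mm over their backs; the gripper's body (76 mm by 85 mm) begins 54 mm behind the grasp point. The pads swing forward as they close: fully open they stand 13 mm farther back than shut.
Start: joints at [1.182, 0.477, 0.022, 1.555, -0.011, 1.109, -0.083], TCP at [0.187, -0.649, 0.25] pointing down, gripper open.
Joint ranges: [-2.96, 2.96], [-0.34, 2.1], [-1.41, 1.46], [0.24, 2.44], [-1.37, 4.51], [0.17, 1.92], [-2.96, 2.96]. Speed limits (rad/s): [2.39, 2.39, 3.14, 3.14, 3.14, 3.14, 3.14].

## Interface

Orientations are given as a unit quaternion [w, x, y, z].
In Python, from station import arm, vision, finish_job, regions_of gives the robot as it stands.
- The arm moves only by the tool send_rows, never from a script. Its argument "deltas" is text: rows parted by semicolons, each of 6 numbers parted by spaces: the shift along the tool's x, y, z in mm, then the turn, a rotation vector about the tool's x, y, z in rad. In form: tx ty tz rx ry rz; .... A call has 1 to 5 rows; each row is the pose to reach, as a shift and turn from the pose commanded when the call began, along the tool's axes at that moment; what a row does not reach only later rows make up. A row lasts 1/8 s, in which the tool goes at most 62.5 mm and 10.7 degrees, less where a joint would pass 70% of its speed; a pose out of reach is approached as far as the arm can. A call with a gripper value outside its range is refused whole. "grip" is the gripper command: -1 is shut, 1 is fully open, values between are in proportion, set as the call begins (left out, the last holds). The fingers move at their own pace and stop on an object; the grip force is fixed at half the most. Time passes only in rows, so rows that repeat a pose let the fingers close. It gives the time, the measured TCP pose, the force, the opening and the grip force at its end, in the units of the state.
- arm.state(): the state, without advancing time (a new reading comes with each control period).
- vision.read_camera(name): name is "side" or "top" or "wrist"; returns a dict with "frame" (420x560x3 uint8, red, green, blue), "intrinsics" (3x3 intrinsics, pixels), "dist" ([k1, k2, p1, p2, k3] as OpenCV has them; the pictures are not rectified), "extrinsics" (4x4, takes a point from camera to world coordinates). Camera axes: x right, y down, z forward; pixel columns grow to the right and rows downward; lengths in m; the calibration is good to about 2 mm. A picture is of the moment at which its call begins. There is no depth.
- finish_job(): hands the job in; it is judged then, once.
Trained networks look in a picture, given as the dict that the camera call returned (one of the last four; its "shot" number tells which), for a name from the list of things; names that differ only in an ending like _2 or _b are one class to them, and where a whole thing is asked for, a point or a joint stands for the part that bears it (a point fixed in the world has none). Each returns a list of dicts, best first, with "confidence" (0 to 1); they miss things now and then, are a little off and sometimes report something else, mostly with a low value. They report only what shows in the picture. A call takes as long as a camera call.
- regions_of(picture, target): "pixels" (420x560 bool, what is visible of it) and "at" ([column, row] in pixels, amid what is visible of it).
The state is a dict: "t": time; "joint_pos": joint angles; "qd": joint speeds; "effort": joint torques, N m; "position": TCP position; "eef_rot": TCP orientation; "contact_force": force on the tool from outside, world axes, zero at the start; "ft_torque": the same for the moment, N m; "grip_width": opening from 0.0 (shut) to 1.0 (fully open); "grip_force": force on a finger pad.
Only numpy, scipy, OpenCV 4.12 (cv2) and the standard library are available. Lean on these libraries where they do the work, as an engineer would, in place of code of your own. Each camera call takes 0.05 s, during which the arm holds its last target. There are 200 camera calls.

## Working session

There is one attempt and no reset: what is moved stays moved. The work goes in short steps, Python scripts to look and compute and a tool call to move; the robot and the scene stay as the last step left them, time stands still between calls to the robot, and variables do not carry over. Pictures are saved under pics/ and viewed, at most 10 in all, crops included, and the job is handed in when it is done.

Besides the shell and the picture viewer there is one more tool, called after "Request:" as name(argument=value, ...) on one line, values as JSON. send_rows: Moves the arm, as the interface text tells. Its arguments: {"type":"object","properties":{"deltas":{"type":"string"},"grip":{"type":"number"}},"required":["deltas"]}

```bash
mkdir -p pics; cat > h.py <<'E'
import numpy as np, cv2
from station import arm, vision, finish_job, regions_of
from scipy.spatial.transform import Rotation as R
def px2plane(p,uv,z):
    K=np.array(p["intrinsics"]);d=np.array(p["dist"]);T=np.array(p["extrinsics"])
    n=cv2.undistortPoints(np.array(uv,float).reshape(-1,1,2),K,d).reshape(-1,2)
    r=np.c_[n,np.ones(len(n))]@T[:3,:3].T
    o=T[:3,3]
    return o+r*((z-o[2])/r[:,2])[:,None]
def w2px(p,X):
    T=np.linalg.inv(np.array(p["extrinsics"]))
    return cv2.projectPoints(np.array(X,float).reshape(-1,1,3),cv2.Rodrigues(T[:3,:3])[0],T[:3,3],np.array(p["intrinsics"]),np.array(p["dist"]))[0].reshape(-1,2)
def save(p,name,s=1.4): cv2.imwrite("pics/"+name,cv2.resize(p["frame"][:,:,::-1],None,fx=s,fy=s))
def tool():
    s=arm.state();q=s["eef_rot"];return np.array(s["position"]),R.from_quat([q[1],q[2],q[3],q[0]])
E
python3 - <<'E'
from h import *
s=arm.state();print(s)
print(tool()[1].as_matrix().round(3))
Z={"shaker":.056,"lock_grip":.098,"left_top":.111,"right_top":.111,"rear_top":.111,"left_tab":.101,"right_tab":.101,"rear_tab":.101,"tape_roll":.1}
for n in("top","side"):
    p=vision.read_camera(n);save(p,n+"0.png");print(n,np.array(p["extrinsics"]).round(3).tolist())
    for k,z in Z.items():
        for r in regions_of(p,k)[:3]:
            print(k,round(r["confidence"],2),np.round(r["at"],1),px2plane(p,r["at"],z)[0].round(4),r["pixels"].sum())
E
```

```text
{'t': 0.0, 'joint_pos': array([ 1.18188083,  0.47778025,  0.02233856,  1.55640916, -0.01151428,
        1.10929855, -0.08309477]), 'qd': array([ 0.00053042, -0.00047274,  0.00125146,  0.00074637,  0.00121875,
        0.00029416, -0.00225155]), 'effort': array([-6.20624705e-04, -5.96461523e+01,  1.60761159e+00, -2.81202757e+01,
        1.24368514e-02,  9.24271240e-03,  3.87631516e-06]), 'position': array([ 0.18691527, -0.64804702,  0.24935682]), 'eef_rot': array([-8.64868266e-04,  9.90157093e-01,  1.39957673e-01, -1.81309898e-04]), 'contact_force': array([-0.11440279, -1.29936803, -0.18590058]), 'ft_torque': array([ 0.02151366, -0.06404406,  0.02797487]), 'grip_force': 0.0, 'grip_width': 0.996885376964464}
[[ 0.961  0.277 -0.001]
 [ 0.277 -0.961  0.002]
 [-0.    -0.002 -1.   ]]
top [[-0.0, -0.996, 0.093, 0.403], [-1.0, 0.002, 0.018, 0.026], [-0.018, -0.093, -0.996, 1.459], [0.0, 0.0, 0.0, 1.0]]
shaker 0.9 [317.3 196.5] [ 0.5715 -0.0585  0.056 ] 7714
shaker 0.39 [411.4 151.3] [ 0.7013 -0.3289  0.056 ] 881
lock_grip 0.75 [322.7 229.3] [ 0.4753 -0.0702  0.098 ] 214
left_top 0.56 [318.5 1
[... 437 characters left out ...]
5  0.1   ] 311
side [[-0.984, -0.1, 0.149, 0.38], [-0.179, 0.493, -0.852, 0.96], [0.012, -0.864, -0.503, 0.648], [0.0, 0.0, 0.0, 1.0]]
shaker 0.69 [269.8 219.1] [0.5817 0.0146 0.056 ] 5218
lock_grip 0.64 [309.  202.2] [ 0.4782 -0.0291  0.098 ] 157
lock_grip 0.47 [268.7 215.5] [0.574  0.0644 0.098 ] 5396
right_top 0.95 [268.1 219. ] [0.5674 0.1028 0.111 ] 5208
rear_top 0.72 [271.7 217.3] [0.5601 0.0928 0.111 ] 5395
left_tab 0.8 [270.4 215. ] [0.5691 0.0659 0.101 ] 5441
left_tab 0.22 [309.2 200.9] [ 0.4781 -0.0313  0.101 ] 147
right_tab 0.91 [270.2 218.3] [0.5662 0.0824 0.101 ] 5194
rear_tab 0.7 [270.9 215.5] [0.5673 0.0681 0.101 ] 5382
tape_roll 0.7 [283.1 197.1] [ 0.5543 -0.0405  0.1   ] 376
```

```bash
python3 - <<'E'
import cv2
t=cv2.imread("pics/top0.png");s=cv2.imread("pics/side0.png")
c=lambda i,x,y,w,h,f:cv2.resize(i[int(1.4*y):int(1.4*(y+h)),int(1.4*x):int(1.4*(x+w))],(int(w*f),int(h*f)),interpolation=3)
cv2.imwrite("pics/topc.png",c(t,240,130,200,150,4))
E
```

```text
(no output)
```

View pics/topc.png

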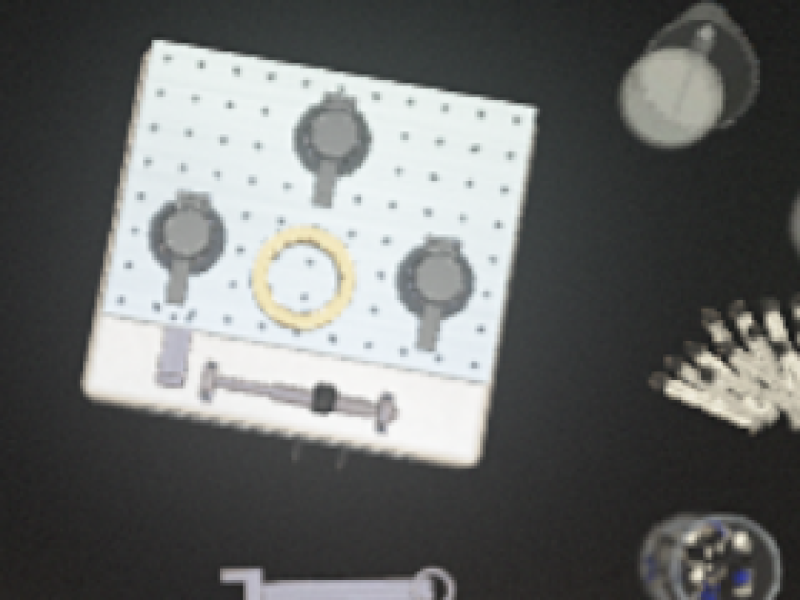

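View pics/side0.png

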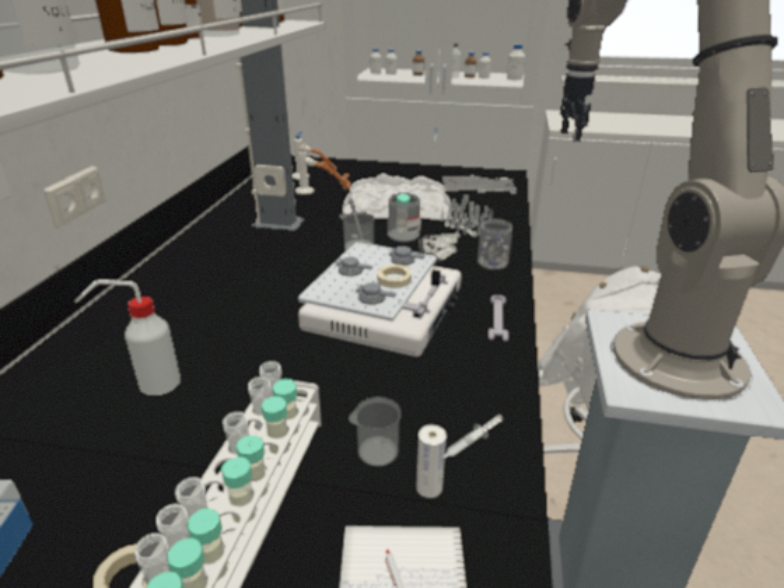

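The top crop shows cap tops at crop pixels left (187,232), right (440,277) and rear (335,133), with the lock grip at (323,397). The keeper is at the left end of the rod, and the tape roll lies between the caps. The side view agrees.

```bash
python3 - <<'E'
from h import *
p=vision.read_camera("top")
c=lambda x,y:(240+x/4,130+y/4)
L,Rr,B=px2plane(p,[c(187,231),c(440,276),c(335,132)],.111)
tabs=px2plane(p,[c(177,292),c(428,337),c(323,190)],.104)
g=px2plane(p,[c(323,395)],.109)[0]
sad=px2plane(p,[c(209,380),c(386,412)],.077)
hd=px2plane(p,[c(152,42),c(537,107),c(487,380),c(105,312)],.084)
print("L",L,"R",Rr,"B",B,"\ntabs",tabs,"\ngrip",g,"sad",sad,"\nplat",hd)
d=(L-Rr)[:2];print("LR",np.linalg.norm(d),"yaw",np.arctan2(-d[0],d[1]))
m=(L+Rr)[:2]/2;e=B[:2]-m;print("rear",np.linalg.norm(e),np.arctan2(e[1],e[0]))
e=hd[3]-hd[2];print("plat yaw",np.arctan2(-e[0],e[1]),np.linalg.norm(e));e=hd[0]-hd[1];print(np.arctan2(-e[0],e[1]),np.linalg.norm(e))
print("platcentre",hd.mean(0))
for n,z in(("jar_caps",.05),("beaker_250",.06),("beaker_150",.04),("film_roll",.104)):
    for r in regions_of(p,n)[:2]:print(n,round(r["confidence"],2),px2plane(p,r["at"],z)[0].round(3))
E
```

```text
L [0.58933387 0.0287008  0.111     ] R [ 0.55773508 -0.14469321  0.111     ] B [ 0.65804992 -0.07367265  0.111     ] 
tabs [[ 0.54782585  0.03568581  0.104     ]
 [ 0.51636282 -0.13679751  0.104     ]
 [ 0.61869935 -0.06556186  0.104     ]] 
grip [ 0.47625423 -0.06410191  0.109     ] sad [[ 0.4886002   0.01349588  0.077     ]
 [ 0.46607013 -0.11010289  0.077     ]] 
plat [[ 0.72828154  0.05336124  0.084     ]
 [ 0.68037958 -0.21768444  0.084     ]
 [ 0.4879661  -0.17970859  0.084     ]
 [ 0.53597438  0.08629354  0.084     ]]
LR 0.17624972635675593 yaw -0.18025880750425738
rear 0.08595703391817792 -0.1834017947433344
plat yaw -0.1785586088187955 0.2702996984096017
-0.1749239731749728 0.27524599783254977
platcentre [ 0.6081504  -0.06443456  0.084     ]
jar_caps 0.68 [ 0.355 -0.341  0.05 ]
jar_caps 0.18 [ 0.575 -0.057  0.05 ]
beaker_250 0.75 [0.516 0.359 0.06 ]
beaker_250 0.65 [ 0.697 -0.333  0.06 ]
beaker_150 0.75 [0.517 0.364 0.04 ]
beaker_150 0.65 [ 0.701 -0.338  0.04 ]
film_roll 0.78 [0.422 0.382 0.104]
```

Request:
send_rows(deltas="40 -42.5 2 0 0 0.08; 80 -85 4 0 0 0.16; 120 -127.5 6 0 0 0.24; 160 -170 8 0 0 0.32; 200 -212 10 0 0 0.4", grip=-1)

```text
t: 1.88
position: [0.3213, -0.3878, 0.2406]
eef_rot: [0.0, 0.998, -0.061, 0.0]
contact_force: [0.4, -0.2, 0.4]
grip_width: 0.0
grip_force: 0.0
```

```bash
cat >> h.py <<'E'
UX=np.array([.9838,-.1793,0]);UY=np.array([.1793,.9838,0])
def go(xyz,yaw=-.18,tilt=0.):
    """tool deltas (mm, rotvec) from the measured pose; tilt>0: fingertips lean to shaker +x"""
    x,r=tool();d=r.inv().apply(np.array(xyz)-x)*1e3
    Rz=R.from_euler('z',yaw)*R.from_euler('y',-tilt)*R.from_matrix(np.diag([1,-1,-1.]))
    return d.round(1),(r.inv()*Rz).as_rotvec().round(3)
E
python3 - <<'E'
from h import *
s=arm.state();print(s["t"],s["joint_pos"].round(3),s["position"],s["grip_width"],s["contact_force"])
print(go([.470,-.098,.17]))
E
```

```text
1.875 [ 0.775  0.207 -0.022  1.969  0.006  0.965 -0.943] [ 0.32131937 -0.38780396  0.24056125] 0.0004464936902880385 [ 0.43712619 -0.16706189  0.37425845]
(array([ 112.3, -305.8,   70.5]), array([ 0.001, -0.001,  0.058]))
```

Request:
send_rows(deltas="20 -56 8 0 0 0.015; 40 -112 16 0 0 0.03; 60 -168 25 0 0 0.04; 80 -222 40 0 0 0.05; 100 -272 55 0 0 0.058")

```text
t: 2.5
position: [0.4531, -0.1295, 0.1854]
eef_rot: [0.0, 0.996, -0.089, 0.001]
contact_force: [0.2, -0.8, -0.3]
grip_width: -0.001
grip_force: 0.0
```

```bash
python3 - <<'E'
from h import *
s=arm.state();print(s["t"],s["joint_pos"].round(3),s["position"])
p=vision.read_camera("wrist");save(p,"w1.png");print(np.array(p["extrinsics"]).round(3))
g=np.array([.4763,-.0641,.109])
print("pred px",w2px(p,[g])*1.4)
for r in regions_of(p,"lock_grip")[:3]:
  print(r["confidence"],r["at"],px2plane(p,r["at"],.1),r["pixels"].sum())
print(go([.470,-.098,.101]))
E
```

```text
2.5 [ 0.343  0.236 -0.225  2.083  0.071  0.829 -1.672] [ 0.45309618 -0.12951315  0.18542378]
[[-0.177 -0.93  -0.322  0.537]
 [-0.984  0.167  0.059 -0.145]
 [-0.001  0.327 -0.945  0.309]
 [ 0.     0.     0.     1.   ]]
pred px [[246.43199616 305.11708001]]
0.58 [181.5, 201.6] [[ 0.48448745 -0.06757947  0.1       ]] 2542
0.27 [95.3, 89.2] [[ 0.56513594 -0.03384553  0.1       ]] 7905
(array([ 11. , -29.3,  83.6]), array([-0.003,  0.   ,  0.012]))
```

View pics/w1.png

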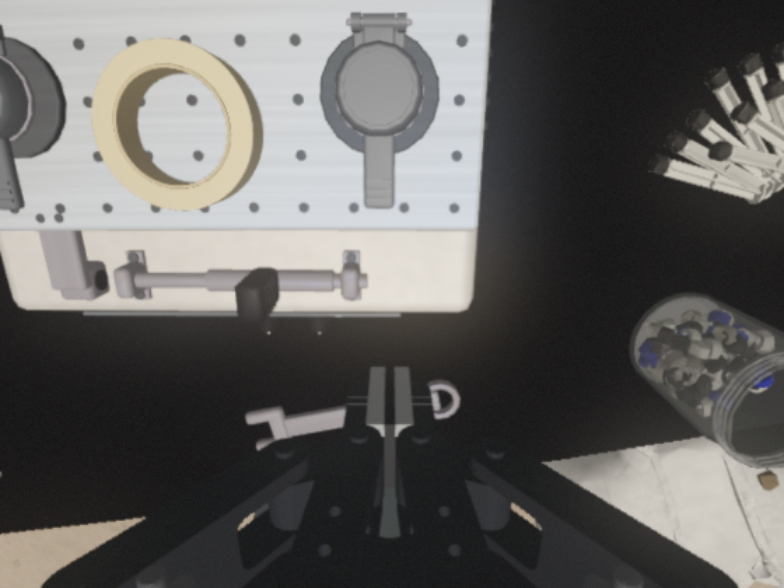

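The wrist view shows the grip top at about (255,303), against a predicted (246,305), so the estimate is good to about 3 mm. The right cap top is at (378,100). Next I lower to the right of the grip.

Request:
send_rows(deltas="6 -15 10 0 0 0.006; 11 -29 30 0 0 0.012; 11 -29 60 0 0 0.012; 11 -29 80 0 0 0.012; 11 -29 84 0 0 0.012")

```text
t: 3.22
position: [0.4672, -0.1052, 0.1004]
eef_rot: [0.0, 0.996, -0.095, -0.001]
contact_force: [-0.4, 0.8, 0.1]
grip_width: -0.001
grip_force: 0.0
```

```bash
python3 - <<'E'
from h import *
print(tool()[0])
print(go(np.array([.4763,-.0641,.101])+UY*.026))
E
```

```text
[ 0.46718098 -0.10516896  0.10043164]
(array([  1. , -68.1,  -0.6]), array([ 0.   ,  0.002, -0.01 ]))
```

Request:
send_rows(deltas="0 -10 0 0 0 0; 0 -22 0 0 0 0; 0 -34 0 0 0 0; 0 -44 0 0 0 0; 0 -52 0 0 0 0")

```text
t: 3.85
position: [0.4783, -0.0529, 0.1016]
eef_rot: [0.0, 0.996, -0.094, 0.0]
contact_force: [0.1, -1.9, 1.6]
grip_width: 0.003
grip_force: 1.0
```

Request:
send_rows(deltas="0 -3 0 0 0 0; 0 -6 0 0 0 0; 0 -8 0 0 0 0; 0 -8 0 0 0 0; 0 -8 0 0 0 0")

```text
t: 4.47
position: [0.4792, -0.0456, 0.1012]
eef_rot: [-0.0, 0.996, -0.094, -0.0]
contact_force: [0.4, -0.8, 0.7]
grip_width: 0.002
grip_force: 0.2
```

Request:
send_rows(deltas="0 -3 0 0 0 0; 0 -6 0 0 0 0; 0 -8 0 0 0 0; 0 -9 0 0 0 0; 0 -9 0 0 0 0")

```text
t: 5.1
position: [0.4793, -0.0448, 0.1013]
eef_rot: [0.004, 0.995, -0.098, -0.001]
contact_force: [-3.1, -23.3, 6.8]
grip_width: 0.002
grip_force: 11.9
```

Request:
send_rows(deltas="0 -2 0 0 0 0; 0 -4 0 0 0 0; 0 -6 0 0 0 0; 0 -6 0 0 0 0")

```text
t: 5.6
position: [0.4792, -0.0443, 0.1013]
eef_rot: [0.007, 0.995, -0.1, -0.002]
contact_force: [-5.4, -39.3, 11.5]
grip_width: 0.005
grip_force: 19.6
```

Request:
send_rows(deltas="0 8 0 0 0 0; 0 16 0 0 0 0; 0 30 0 0 0 0; 0 40 -25 0 0 0; 0 40 -50 0 0 0")

```text
t: 6.22
position: [0.4741, -0.0708, 0.1515]
eef_rot: [-0.0, 0.996, -0.095, -0.001]
contact_force: [0.5, 0.9, -0.5]
grip_width: 0.001
grip_force: 0.0
```

```bash
python3 - <<'E'
from h import *
s=arm.state();print(s["t"],s["joint_pos"].round(3),s["position"])
p=vision.read_camera("wrist");save(p,"w2.png")
print("pred grip home px",w2px(p,[np.array([.4763,-.0641,.109])+.045*UY])*1.4)
E
```

```text
6.225 [ 0.225  0.301 -0.242  2.092  0.103  0.761 -1.841] [ 0.47405143 -0.0708265   0.15152967]
pred grip home px [[263.96455471 357.44781412]]
```

View pics/w2.png

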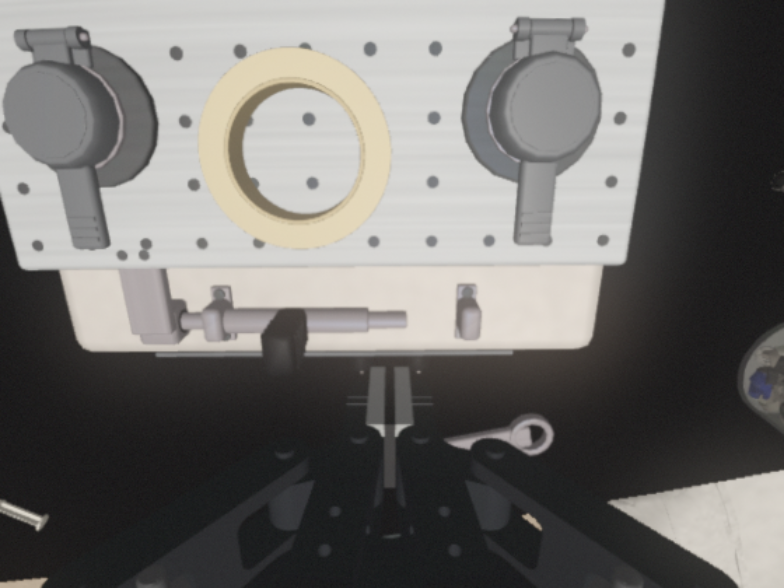

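The lock has moved and its thin rod end now reaches into the keeper at about (180,320). The grip top is near (283,350). I'll check the travel numerically.

```bash
python3 - <<'E'
import cv2,numpy as np
a=cv2.imread("pics/w1.png")[255:330,215:315];b=cv2.imread("pics/w2.png")[300:380,235:335]
f=lambda i:cv2.resize(cv2.convertScaleAbs(i,alpha=2.2,beta=10),(400,320),interpolation=2)
cv2.imwrite("pics/c.png",np.hstack([f(a),f(b)]))
E
```

```text
(no output)
```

View pics/c.png

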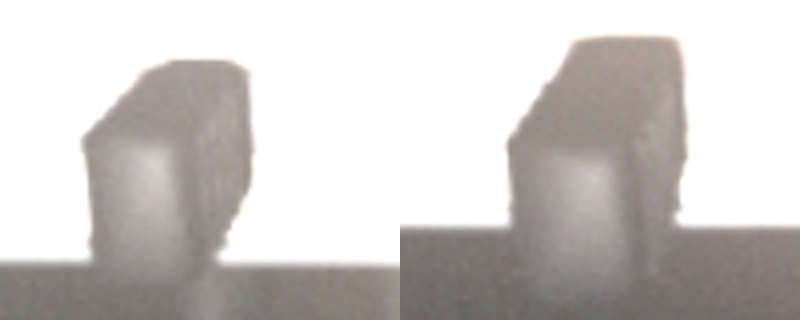

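```bash
python3 - <<'E'
import cv2,numpy as np
from h import *
b=cv2.imread("pics/w2.png")[255:385,105:425];a=cv2.imread("pics/w1.png")[220:320,20:380]
f=lambda i,s:cv2.resize(i,(800,int(i.shape[0]*800/i.shape[1])),interpolation=2)
cv2.imwrite("pics/c2.png",np.vstack([f(a,1),f(b,1)]))
p=vision.read_camera("top")
c=lambda x,y:(240+x/4,130+y/4)
E
```

```text
(no output)
```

View pics/c2.png

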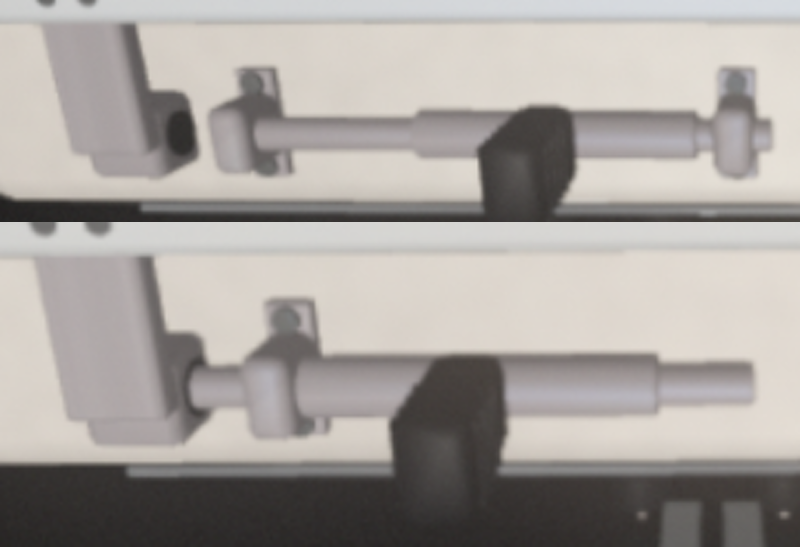

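The crops show the collar's shoulder seated against the left saddle and the rod inside the keeper. Before the push there was a gap of about 4 mm at the right saddle, which with about 41 mm of travel makes the full 45 mm, so the lock is home. Next I tap the right cap.

```bash
python3 - <<'E'
from h import *
print(go([.558,-.145,.145]))
E
```

```text
(array([94.3, 58. ,  8.8]), array([-0.001, -0.004, -0.009]))
```

Request:
send_rows(deltas="47 29 2 0 0 -0.005; 94 58 5 0 0 -0.009; 94 58 9 0 0 -0.009; 94 58 9 0 0 -0.009")

```text
t: 6.82
position: [0.5548, -0.144, 0.1408]
eef_rot: [-0.0, 0.996, -0.09, -0.001]
contact_force: [-0.6, 0.8, -0.2]
grip_width: 0.0
grip_force: 0.0
```

```bash
python3 - <<'E'
from h import *
s=arm.state();print(s["t"],s["position"],s["contact_force"],s["joint_pos"].round(2),go([.558,-.145,.132]))
E
```

```text
6.825 [ 0.55484151 -0.14402444  0.14081468] [-0.62301747  0.84689653 -0.19552682] [ 0.3   0.45 -0.2   1.89  0.12  0.82 -1.71] (array([3.3, 0.4, 8.8]), array([-0.001,  0.003,  0.   ]))
```

Request:
send_rows(deltas="3 0 6 0 0 0; 3 0 9 0 0 0; 3 0 11 0 0 0; 3 0 13 0 0 0; 3 0 13 0 0 0")

```text
t: 7.45
position: [0.5589, -0.1453, 0.1295]
eef_rot: [-0.0, 0.996, -0.09, -0.0]
contact_force: [-2.0, 0.3, 2.9]
grip_width: -0.003
grip_force: 1.1
```

Request:
send_rows(deltas="0 0 2 0 0 0; 0 0 3 0 0 0; 0 0 3 0 0 0; 0 0 3 0 0 0")

```text
t: 7.95
position: [0.5589, -0.1453, 0.1288]
eef_rot: [0.0, 0.996, -0.09, 0.0]
contact_force: [-9.1, 3.0, 23.6]
grip_width: 0.003
grip_force: 11.5
```

Right is tight: the force rose to 24 N over 0.7 mm. Next is the rear cap.

Request:
send_rows(deltas="0 0 -10 0 0 0; 0 0 -22 0 0 0; 42 -26 -22 0 0 0; 85 -52 -22 0 0 0; 85 -52 -15 0 0 0")

```text
t: 8.57
position: [0.6557, -0.1064, 0.142]
eef_rot: [-0.001, 0.996, -0.088, 0.002]
contact_force: [-0.2, -0.4, -0.4]
grip_width: -0.003
grip_force: 0.0
```

```bash
python3 - <<'E'
from h import *
s=arm.state();print(s["t"],s["position"],s["contact_force"],go([.658,-.0735,.132]))
E
```

```text
8.575 [ 0.65572094 -0.10635566  0.14203608] [-0.18842758 -0.37833363 -0.37990691] (array([ -3.6, -32.7,  10.1]), array([-0.003, -0.004,  0.004]))
```

Request:
send_rows(deltas="-4 -33 0 0 0 0; -4 -33 7 0 0 0; -4 -33 11 0 0 0; -4 -33 13 0 0 0; -4 -33 14 0 0 0")

```text
t: 9.2
position: [0.6531, -0.0775, 0.1289]
eef_rot: [0.0, 0.996, -0.091, -0.001]
contact_force: [-8.3, 1.7, 17.3]
grip_width: 0.001
grip_force: 8.5
```

Rear is tight too: 17 N at the same height. Next is the left cap, which should be the loose one.

Request:
send_rows(deltas="0 0 -12 0 0 0; 0 0 -22 0 0 0; -40 -46 -22 0 0 0; -81 -92 -22 0 0 0; -81 -92 -15 0 0 0")

```text
t: 9.82
position: [0.589, 0.0341, 0.1433]
eef_rot: [-0.001, 0.996, -0.086, 0.0]
contact_force: [-0.7, -0.7, 0.8]
grip_width: 0.003
grip_force: 0.0
```

```bash
python3 - <<'E'
from h import *
s=arm.state();print(s["t"],s["position"],s["contact_force"],go([.5893,.0287,.132]))
E
```

```text
9.825 [0.58902665 0.03408621 0.14325889] [-0.70924196 -0.73585706  0.78098396] (array([ 1.2,  5.3, 11.2]), array([-0.002,  0.   ,  0.008]))
```

Request:
send_rows(deltas="0 4 6 0 0 0; 0 4 10 0 0 0; 0 4 13 0 0 0; 0 4 14 0 0 0; 0 4 14 0 0 0")

```text
t: 10.45
position: [0.5905, 0.0242, 0.1285]
eef_rot: [0.0, 0.996, -0.09, 0.0]
contact_force: [0.3, -0.0, 2.4]
grip_width: 0.003
grip_force: 1.0
```

Request:
send_rows(deltas="0 0 1 0 0 0; 0 0 2 0 0 0; 0 0 2 0 0 0; 0 0 2 0 0 0")

```text
t: 10.95
position: [0.5904, 0.0245, 0.1266]
eef_rot: [0.0, 0.996, -0.09, 0.0]
contact_force: [0.6, -2.7, 2.6]
grip_width: 0.003
grip_force: 1.8
```

The left bolt gives: 2 mm more travel at only about 2.6 N. I'll lift off, open partly, move above the left tab and look.

Request:
send_rows(deltas="0 0 -12 0 0 0; 0 0 -30 0 0 0; -25 -2 -40 0 0 0; -47 -4 -40 0 0 0; -47 -4 -40 0 0 0", grip=0.05)

```text
t: 11.58
position: [0.5435, 0.038, 0.1674]
eef_rot: [-0.0, 0.996, -0.089, 0.0]
contact_force: [1.1, -0.9, -0.2]
grip_width: 0.528
grip_force: 0.0
```

```bash
python3 - <<'E'
from h import *
s=arm.state();print(s["t"],s["position"],s["contact_force"],s["joint_pos"].round(3),s["grip_width"])
p=vision.read_camera("wrist");save(p,"w3.png")
top=np.array([.5893,.0287,.111]);
print("pred px top, tab, tab end",w2px(p,[top,top-.0415*UX-[0,0,.007],top-.056*UX-[0,0,.007]])*1.4)
E
```

```text
11.575 [0.54348602 0.03796434 0.16741367] [ 1.077537   -0.88381722 -0.18287353] [ 0.014  0.375 -0.245  1.934  0.118  0.846 -2.042] 0.5275690827324792
pred px top, tab, tab end [[391.7256933  240.55127459]
 [391.37734262 327.41243133]
 [391.28678017 356.16053487]]
```

View pics/w3.png

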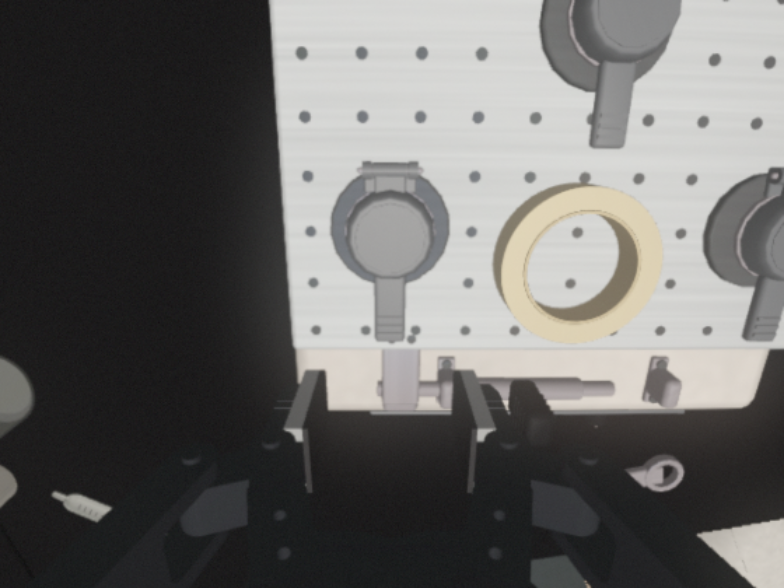

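The wrist view shows the left cap top at (391,235) and the tab's outer end at (390,340). The lock rod pokes through the keeper at (378,388), so the lock is home.

```bash
python3 - <<'E'
from h import *
p=vision.read_camera("wrist")
P=px2plane(p,np.array([[390,340]])/1.4,.104)[0];C=px2plane(p,np.array([[391,235]])/1.4,.111)[0];Hn=px2plane(p,np.array([[391,169]])/1.4,.104)[0]
print(P,C,Hn,"end-cap",(C-P)@UX,"end-hinge",(Hn-P)@UX,(C-P)@UY)
T=P+.0145*UX;T[2]=.101
print("tab",T,go([*(T-.005*UX)[:2],.140]),"top cam end->",)
H=T+.062*UX;H[2]=.100;print("hinge",H)
E
```

```text
[0.54364324 0.03740121 0.104     ] [0.59279665 0.02808678 0.111     ] [0.61800785 0.0235193  0.104     ] end-cap 0.05002720505654602 end-hinge 0.07564893449587617 -0.0003503368731808794
tab [0.55790834 0.03480136 0.101     ] (array([ 7.9,  0.1, 27.2]), array([-0.   , -0.001, -0.   ])) top cam end->
hinge [0.61890394 0.02368476 0.1       ]
```

```bash
cat >> h.py <<'E'
H=np.array([.6189,.0237,.100]);r0=.066;off=.009
def pose(th):
    t=.25-.95*th/1.45
    m=H+r0*(-np.cos(th)*UX+np.sin(th)*np.array([0,0,1]))+.001*(np.cos(th)*np.array([0,0,1])+np.sin(th)*UX)
    return m-off*(np.sin(t)*UX-np.cos(t)*np.array([0,0,1])),t
E
python3 - <<'E'
from h import *
x,t=pose(0);print(tool()[0],x,t);print(go(x+[0,0,.025],tilt=t),go(x,tilt=t))
R0=R.from_euler('z',-.18)*R.from_euler('y',-.25)*R.from_matrix(np.diag([1,-1,-1.]))
for th in np.arange(0,1.46,.145):
    a,t=pose(th);print(round(th,3),a.round(4),(R0.inv().apply(a-x)*1e3).round(1),round(.25-t,3))
print(R0.as_matrix()[:,2])
E
```

```text
[0.54520212 0.03717801 0.16715654] [0.55177864 0.03593304 0.10972021] 0.25
(array([ 6.6,  0.1, 32.4]), array([-0.   ,  0.249, -0.   ])) (array([ 6.6,  0.1, 57.4]), array([-0.   ,  0.249, -0.   ]))
0.0 [0.5518 0.0359 0.1097] [0. 0. 0.] 0.0
0.145 [0.5534 0.0356 0.1194] [ 4.  0. -9.] 0.095
0.29 [0.5564 0.0351 0.1288] [  9.3   0.  -17.3] 0.19
0.435 [0.5607 0.0343 0.1377] [ 15.8   0.  -24.9] 0.285
0.58 [0.5663 0.0333 0.1459] [ 23.2   0.  -31.4] 0.38
0.725 [0.5729 0.0321 0.1533] [ 31.6   0.  -36.9] 0.475
0.87 [0.5806 0.0307 0.1596] [ 40.7   0.  -41.1] 0.57
1.015 [0.589  0.0291 0.1648] [ 50.3   0.  -44. ] 0.665
1.16 [0.5982 0.0275 0.1688] [ 60.3   0.  -45.5] 0.76
1.305 [0.6078 0.0257 0.1713] [ 70.4   0.  -45.6] 0.855
1.45 [0.6178 0.0239 0.1725] [ 80.5   0.  -44.3] 0.95
[ 0.24340682 -0.04429263 -0.96891242]
```

Request:
send_rows(deltas="4 0 15 0 0.12 0; 6.6 0 32 0 0.249 0; 6.6 0 45 0 0.249 0; 6.6 0 54 0 0.249 0; 6.6 0 57 0 0.249 0")

```text
t: 12.3
position: [0.5522, 0.0357, 0.109]
eef_rot: [0.011, 0.988, -0.09, 0.123]
contact_force: [-0.6, -1.7, -0.1]
grip_width: 0.524
grip_force: 0.0
```

```bash
python3 - <<'E'
from h import *
s=arm.state();print(s["t"],s["contact_force"],s["joint_pos"].round(3));x,t=pose(0);print(tool()[0],go(x,tilt=t))
p=vision.read_camera("wrist");save(p,"w4.png")
E
```

```text
12.3 [-0.57093003 -1.66913524 -0.10985803] [-0.124  0.381 -0.13   2.132  0.365  0.428 -2.308]
[0.5521826  0.03565054 0.10897719] (array([-0.3, -0.2, -0.8]), array([ 0.   ,  0.002, -0.001]))
```

View pics/w4.png

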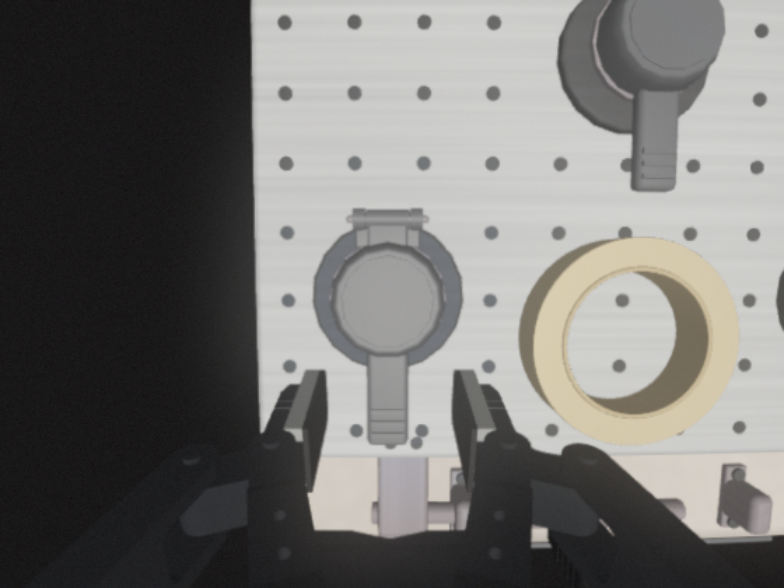

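The tab, at columns 368–408 and rows 355–443, sits centred between the open pads. Now I close on it.

Request:
send_rows(deltas="0 0 0 0 0 0; 0 0 0 0 0 0; 0 0 0 0 0 0; 0 0 0 0 0 0; 0 0 0 0 0 0", grip=-1)

```text
t: 12.98
position: [0.5516, 0.0363, 0.1097]
eef_rot: [0.011, 0.988, -0.089, 0.124]
contact_force: [0.5, 2.7, 1.9]
grip_width: 0.147
grip_force: 58.5
```

Request:
send_rows(deltas="2 0 -4.5 0 -0.047 0; 4 0 -9 0 -0.095 0; 6.5 0 -13 0 -0.142 0; 9.3 0 -17.3 0 -0.19 0; 9.3 0 -17.3 0 -0.19 0")

```text
t: 13.6
position: [0.5561, 0.0354, 0.1277]
eef_rot: [0.002, 0.996, -0.09, 0.029]
contact_force: [5.3, 2.8, -7.5]
grip_width: 0.136
grip_force: 58.7
```

```bash
python3 - <<'E'
from h import *
s=arm.state();print(s["t"],s["contact_force"],s["ft_torque"],s["joint_pos"].round(3));x,t=pose(.29);print(tool()[0],x,go(x,tilt=t))
for th in (.435,.58,.725,.87,1.015):
    x,t=pose(th);print(go(x,tilt=t))
E
```

```text
13.6 [ 5.27744986  2.82872094 -7.50456485] [ 0.66918314 -0.66130919  0.18679059] [ 0.01   0.424 -0.244  1.974  0.186  0.708 -2.101]
[0.55611208 0.03542982 0.12768875] [0.55643085 0.03508516 0.1288149 ] (array([ 0.4,  0.3, -1.1]), array([-0.001,  0.002, -0.   ]))
(array([ 5.3,  0.3, -9.7]), array([-0.001, -0.093, -0.   ]))
(array([ 11.4,   0.3, -17.6]), array([-0.001, -0.188, -0.   ]))
(array([ 18.6,   0.3, -24.6]), array([-0.001, -0.283, -0.   ]))
(array([ 26.7,   0.2, -30.4]), array([-0.001, -0.378, -0.   ]))
(array([ 35.6,   0.2, -35.1]), array([-0.001, -0.473, -0.   ]))
```

Request:
send_rows(deltas="5 0 -8.5 0 -0.095 0; 11 0 -16.5 0 -0.19 0; 18 0 -23.5 0 -0.285 0; 26 0 -29.3 0 -0.38 0; 26 0 -29.3 0 -0.38 0")

```text
t: 14.22
position: [0.5787, 0.0312, 0.1568]
eef_rot: [-0.015, 0.983, -0.089, -0.161]
contact_force: [0.8, 2.8, -8.9]
grip_width: 0.142
grip_force: 58.9
```

```bash
python3 - <<'E'
from h import *
s=arm.state();print(s["t"],s["contact_force"],s["ft_torque"],s["joint_pos"].round(3));x,t=pose(.87);print(tool()[0],x,go(x,tilt=t))
for th in (1.015,1.16,1.305,1.45):
    x,t=pose(th);print(go(x,tilt=t))
p=vision.read_camera("side");cv2.imwrite("pics/s1.png",cv2.resize(p["frame"][130:270,180:380,::-1],None,fx=4,fy=4))
E
```

```text
14.225 [ 0.82858469  2.79072216 -8.90025401] [ 0.61378866 -0.75956075 -0.14724892] [ 0.076  0.602 -0.27   1.63   0.043  1.236 -1.944]
[0.57869356 0.03118503 0.15684626] [0.58056808 0.03068609 0.15963366] (array([ 0.9,  0.2, -3.3]), array([-0.   ,  0.006, -0.   ]))
(array([  7.4,   0.2, -10.9]), array([-0.   , -0.089, -0.   ]))
(array([ 15. ,   0.2, -17.6]), array([-0.   , -0.184, -0.   ]))
(array([ 23.4,   0.1, -23.2]), array([-0.   , -0.279, -0.   ]))
(array([ 32.6,   0.1, -27.6]), array([-0.   , -0.374, -0.   ]))
```

View pics/s1.png

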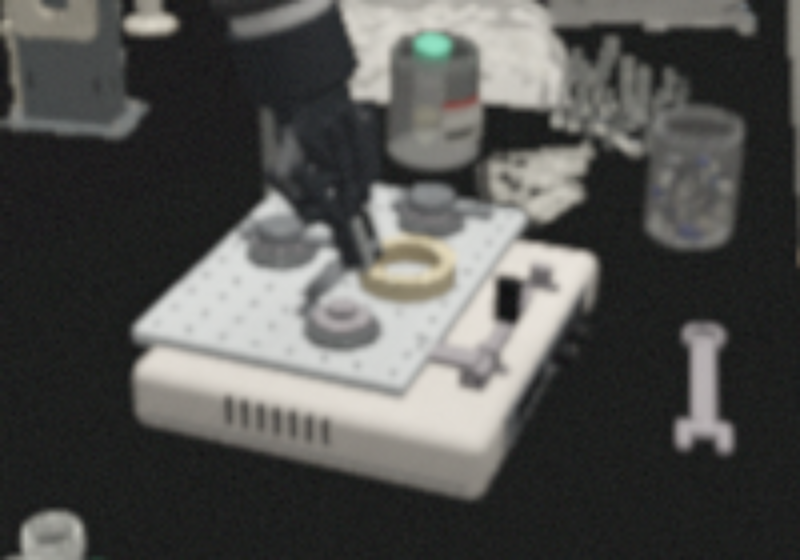

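The side view shows the left cap open by about 50°, held in the fingers near (345,270). I continue along the arc.

Request:
send_rows(deltas="6.5 0 -7.6 0 -0.095 0; 14 0 -14.3 0 -0.19 0; 22.5 0 -20 0 -0.285 0; 31.7 0 -24.3 0 -0.38 0; 31.7 0 -24.3 0 -0.38 0")

```text
t: 14.9
position: [0.6149, 0.0246, 0.1701]
eef_rot: [-0.031, 0.934, -0.084, -0.345]
contact_force: [-5.9, 4.0, -6.6]
grip_width: 0.138
grip_force: 58.8
```

```bash
python3 - <<'E'
from h import *
s=arm.state();print(s["t"],s["contact_force"],s["ft_torque"],s["joint_pos"].round(3));x,t=pose(1.45);print(tool()[0],x,go(x,tilt=t))
X,r=tool();m=X+.009*r.as_matrix()[:,2]-H;print("angle",np.arctan2(m[2],-(m@UX)),np.linalg.norm(m),m@UX)
p=vision.read_camera("side");cv2.imwrite("pics/s2.png",cv2.resize(p["frame"][150:240,210:340,::-1],None,fx=6,fy=6))
E
```

```text
14.9 [-5.86018356  3.96747527 -6.55278182] [ 0.22292089 -0.48097199 -0.22381389] [ 0.075  0.856 -0.25   1.255 -0.028  1.724 -1.902]
[0.61485162 0.02462229 0.17011855] [0.61775632 0.02390844 0.17252314] (array([ 0.7,  0.2, -3.8]), array([ 0.001,  0.007, -0.   ]))
angle 1.414107625371755 0.06406307086987659 -0.009996901285677375
```

View pics/s2.png

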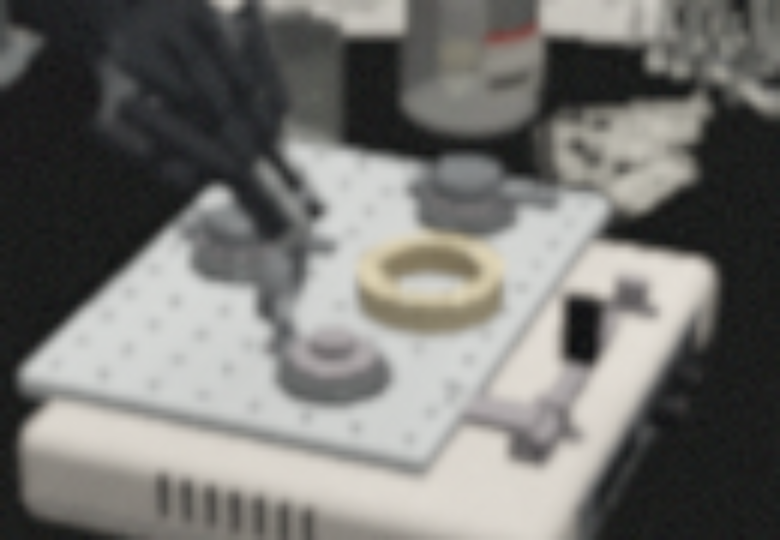

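The cap stands nearly upright (about 1.41 rad), gripped by its tab at about (290,240). The other two caps are shut and the lock is home. I'll nudge a touch further and hold.

Request:
send_rows(deltas="1.2 0 -1 0 0 0; 2.3 0 -2 0 0 0; 2.3 0 -2 0 0 0; 2.3 0 -2 0 0 0")

```text
t: 15.45
position: [0.6176, 0.024, 0.1705]
eef_rot: [-0.03, 0.935, -0.084, -0.343]
contact_force: [-5.0, 4.5, -11.7]
grip_width: 0.137
grip_force: 58.5
```

```bash
python3 - <<'E'
from h import *
s=arm.state();print(s["t"],s["contact_force"],s["grip_width"],s["grip_force"])
X,r=tool();m=X+.009*r.as_matrix()[:,2]-H;a=np.arctan2(m[2],-(m@UX));print("angle",a,np.linalg.norm(m))
if 1.35<a<1.56 and s["grip_force"]>30 and .1<s["grip_width"]<.2: print(finish_job())
E
```

```text
15.45 [ -5.00694865   4.46153319 -11.67433808] 0.1366466188575457 58.50826442241669
angle 1.4582281503104808 0.06407307999163543
the job is handed in; nothing more can be done
None
```

The job is handed in at about 15.5 s: the lock is home, the taps showed the front left bolt is the loose one, and the gripper is holding its cap open at about 1.46 rad (my estimate from the arm's pose), with the other two caps shut.

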